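Park the food carriage at the top of the vegetable slicer

TASK

Put the slicer's food carriage back: take it by its knob, set it flat on the foot of the sloping slicer bed between the two guides, then push it up the bed, under the lips and over the red spring tongue, until it is fully home against the rubber buffer of the stop, wherever that is clamped, and the tongue has sprung up behind it, so that it stays parked there when you let go. Press it home by feel, firmly but gently (about 16 N; much more would crush the buffer), and leave the fruit and garlic beside the slicer alone.

Things in the scene. Friction and masses are not known exactly. Their poses are not given: they have to be found in the camera images.
- bed: Sloping bed of the vegetable slicer (white, 304 x 112 mm, grey guides), fixed on the worktop. Origin: middle of the lower end of its flat running face, 30 mm above the worktop. x runs up the slope (0.244 rad), z square off the face, y across. The blade is flush. Upper end at x = 300.
- set_down (a point): Point on the running face, 52 mm up the bed, where the carriage is set down. Here the grey guides flare outwards (99 mm apart at the face, 16 mm high) and the bed is open above, from bed x = 0 to 106 mm; a ledge 4 mm high closes the foot at x = -2 mm.
- lip_mouth (a point): Point on the running face, 118 mm up the bed; from here up, lips 9 mm above the face overhang the runners (86 mm between them, tops at 12 mm). Beyond lies the red spring tongue, 16 mm wide, 9 mm high. The carriage rides over it (2 N) and, pressed home, frees it: it rises behind and bars the way back. Push over 12 mm above the face, so as not to hold it down.
- carriage: Loose food carriage, 220 g, same both ways round: black runners 85 mm long (x), 96 mm over both (y), 5.5 mm thick; white hood 72 mm wide, 27 mm high, upright ends at x = +-41.5 mm (plate under it +-42.5); on the middle a black round knob, 36 mm across between 35 and 54 mm, domed top at 58 mm. Origin: centre of its underside, z up.
- buffer (a joint): Squeeze (m) of the rubber buffer: 0 free, 6 N per mm. Two 13 mm studs, 12 mm above the face, on the black bridge of the stop. The stop is clamped anywhere along a 36 mm scale and its place is not measured: the free studs' face is at bed x = 250 to 286 mm. The tongue is free at about 2 mm (11 to 15 N at the hand). Never squeeze it over 3.3 mm (20 N); parked, it stays squeezed about 1 mm.
- apple: Green apple, 75 mm, loose, beside the slicer on the far side. Origin at its underside. Leave alone.
- lemon: Lemon, 78 x 55 mm, loose, beside the slicer on the far side. Origin at its underside. Leave alone.
- garlic: Garlic bulb, 60 mm, loose, beside the slicer on the far side. Origin at its underside. Leave alone.

How it is judged:
By the outcome, as a careful person would: the job done as asked, in the order asked, and still so for the second after the job is handed in, with the robot touching nothing.
It also fails if it takes over 67 s, if anything falls off the work surface, if the arm or the gripper's body presses on something with over 40 N, if the wrist force passes 120 N, or if a joint passes its speed limit or range.

ROBOT

A 7-joint arm with a two-finger parallel gripper is mounted at the origin on a cart in front of the work surface, level with it; the furniture and walls round the work are solid. World frame = base frame: x ahead of the robot, y to its left, z up, the work surface at z = 0. Lengths are in m, angles in degrees, forces in N, time in s.
With the tool pointing down it reaches from about 0.425 to 0.95 m from the base axis. Payload 4.7 kg.
Tool frame: the origin (TCP) lies midway between the tips of the shut fingers; the grasp point (between the pads) lies 19 mm behind it; z points along the fingers, y is the line along which they close (so a half turn about z gives the same grasp; the last joint's range is limited). The gripper opens to 87 mm and grips with 3 to 60 N. Pads are 19 mm wide; open, the fingers measure 117 mm over their backs; the gripper's body (75 mm by 190 mm) begins 51 mm behind the grasp point.
Start: joints at [-70.869, 26.849, -2.785, 87.806, 1.381, 65.374, -4.715], TCP at [0.24, 0.631, 0.223] pointing down, gripper open.
Joint ranges: [-148.3, 148.3], [-19.14, 114.17], [-79.39, 73.82], [5.75, 140.21], [-59.74, 239.74], [12.07, 113.84], [-152.46, 152.46]. Speed limits (degrees/s): [147.25, 147.25, 180, 180, 180, 180, 180].

INTERFACE

Orientations are given as a 3x3 rotation matrix whose columns are the frame's x, y, z axes.
In Python, from plant import bot gives the robot as it stands. The module is installed in compiled form; this text tells all that it offers.
- The arm moves only by the tool send_rows, never from a script. Its argument "steps" is a list that holds one entry, the list of rows, each a list of 7 numbers: the shift along the tool's x, y, z each as a share of 10 cm, from -1 to 1, then the turn, a rotation vector about the tool's x, y, z each as a share of 60 degrees, from -1 to 1, then the closure, from -1 (fully open) to 1 (shut). In form: [[[dx, dy, dz, ax, ay, az, fingers], ...]]. A call has 1 to 20 rows; each row is the pose to reach, as a shift and turn from the pose commanded when the call began, along the tool's axes at that moment; what a row does not reach only later rows make up. A row lasts 1/10 s, in which the tool goes at most 50 mm and 8.59 degrees, less where a joint would pass 70% of its speed; a pose out of reach is approached as far as the arm can. A call with a number of a shift or a turn outside -1 to 1 is refused whole. A call with a gripper value outside its range is refused whole. The fingers move at their own pace and stop on an object; the grip force is fixed at half the most. Time passes only in rows, so rows that repeat a pose let the fingers close. It gives the time, the measured TCP pose, the force, the opening and the grip force at its end, in the units of the state.
- bot.get_obs(): the state, without advancing time (a new reading comes with each control period).
- bot.snapshot(name): name is "scene" or "top" or "wrist"; returns a dict with "img" (384x512x3 uint8, red, green, blue), "depth" (384x512 float32, m along the optical axis (not along the pixel's ray), 0 where there is no reading), "intrinsics" (3x3 intrinsics, pixels), "rvec" (rotation vector, rad) and "tvec" (3), from world to camera coordinates, as OpenCV has them. Camera axes: x right, y down, z forward; pixel columns grow to the right and rows downward; lengths in m; the calibration is good to about 2 mm. A picture is of the moment at which its call begins.
- bot.hand_in(): hands the job in; it is judged then, once.
The state is a dict: "clock": time; "joint_positions": joint angles; "joint_velocities": joint speeds; "joint_efforts": joint torques, N m; "ee_pos": TCP position; "orientation": TCP orientation; "ft_force": force on the tool from outside, world axes, zero at the start; "wrist_torque": the same for the moment, N m; "grip_width": opening from 0.0 (shut) to 1.0 (fully open); "gripper_force": force on a finger pad.
Only numpy, scipy, OpenCV 4.12 (cv2) and the standard library are available. Lean on these libraries where they do the work, as an engineer would, in place of code of your own. Each camera call takes 0.05 s, during which the arm holds its last target. There are 200 camera calls.

## Working session

There is one attempt and no reset: what is moved stays moved. The work goes in short steps, Python scripts to look and compute and a tool call to move; the robot and the scene stay as the last step left them, time stands still between calls to the robot, and variables do not carry over. Pictures are saved under pics/ and viewed, at most 10 in all, crops included, and the job is handed in when it is done.

Besides the shell and the picture viewer there is one more tool, called after "Emit:" as name([rows], argument=value, ...), one row to a line, values as JSON. send_rows: Moves the arm, as the interface text tells. Shift numbers are shares of 10 cm and turn numbers shares of 60 degrees, none past 1 either way. Its arguments: {"type":"object","properties":{"steps":{"type":"array"}},"required":["steps"]}

```bash
mkdir -p pics; cat > h.py <<'E'
import numpy as np, cv2
from plant import bot
def snap(n):
    s=bot.snapshot(n); R=cv2.Rodrigues(np.array(s["rvec"],float))[0]; t=np.array(s["tvec"],float).reshape(3)
    K=np.array(s["intrinsics"]); d=s["depth"]
    v,u=np.mgrid[:d.shape[0],:d.shape[1]]
    c=np.stack([(u-K[0,2])/K[0,0]*d,(v-K[1,2])/K[1,1]*d,d],-1)
    P=(c-t)@R; P[d==0]=np.nan
    return s["img"],P,(K,R,t)
E
python3 - <<'E'
from h import *
o=bot.get_obs(); print({k:np.round(v,3).tolist() for k,v in o.items()})
ims=[]
for n in("scene","top"):
    i,P,(K,R,t)=snap(n); np.savez(f"{n}.npz",i=i,P=P,K=K,R=R,t=t); cv2.imwrite(f"pics/{n}.png",cv2.resize(i[...,::-1],(800,600)))
    print(n,-R.T@t)
E
```

```text
{'clock': 0.0, 'joint_positions': [-70.871, 26.897, -2.785, 87.874, 1.379, 65.375, -4.714], 'joint_velocities': [-0.1, 0.052, 0.073, -0.007, -0.017, -0.059, -0.091], 'joint_efforts': [-0.0, -50.798, -0.081, -23.615, -0.061, 0.038, 0.0], 'ee_pos': [0.239, 0.631, 0.222], 'orientation': [[-0.935, 0.355, -0.001], [0.355, 0.935, -0.002], [-0.0, -0.002, -1.0]], 'ft_force': [0.245, 0.34, -0.541], 'wrist_torque': [-0.031, 0.031, 0.018], 'gripper_force': 0.0, 'grip_width': 1.002}
scene [0.18042327 0.45874241 0.6191184 ]
top [ 0.50503784 -0.11080056  0.99784207]
```

View pics/scene.png

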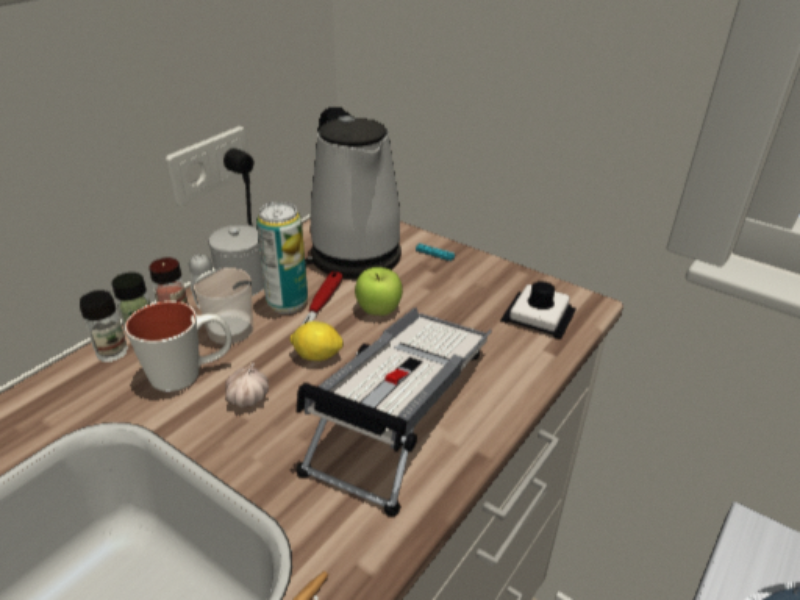

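View pics/top.png

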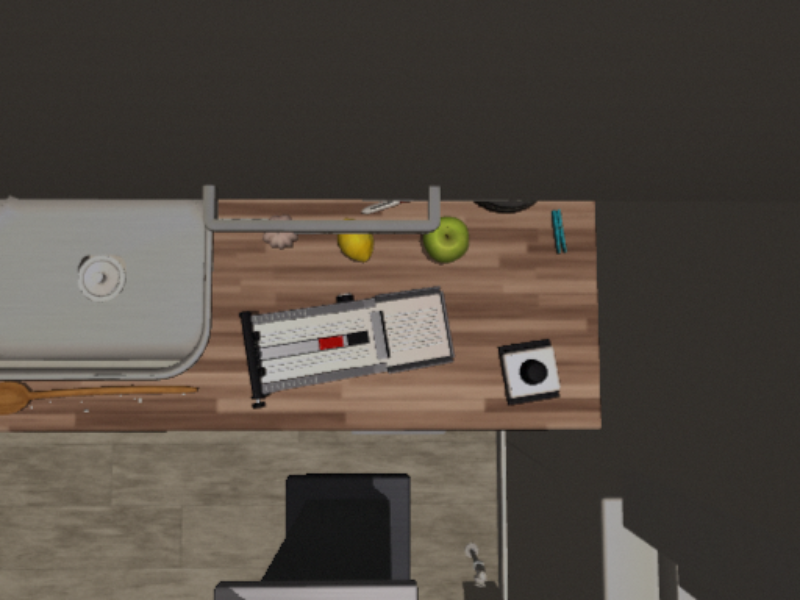

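The scene shows the slicer with its low foot to the right, towards the carriage, and its stop at the left. In the top view (800 px) the bed runs from about (447,328) at the foot to (250,355) at the stop. The carriage knob is at (533,372). Next I'll measure these.

```bash
python3 - <<'E'
from h import *
z=np.load("top.npz"); i,P=z["i"],z["P"]
f=lambda u,v:(int(v*.64),int(u*.64))
for n,(u,v) in dict(knob=(533,372),hoodL=(512,372),bedfoot=(425,325),bedmid=(400,335),bedup=(300,330),bedup2=(340,375),bridge=(250,350),rail=(320,227),table=(480,300),lemon=(355,240),apple=(445,240)).items(): print(n,P[f(u,v)].round(4))
# carriage: points above table in region
r=np.zeros(P.shape[:2],bool); r[210:265,310:368]=1
Z=P[...,2]
def rect(m,n):
    p=P[m][:,:2]; c,s,a=cv2.minAreaRect((p*1000).astype(np.float32)); print(n,m.sum(),np.round(c,1),np.round(s,1),round(a,2),'meanz',P[m][:,2].mean().round(4),'maxz',P[m][:,2].max().round(4), 'mean',p.mean(0).round(4))
rect(r&(Z>.045),"knob"); rect(r&(Z>.02)&(Z<.032),"hood"); rect(r&(Z>.003),"all")
# bed plane: white bright
b=np.zeros_like(r); b[180:260,160:292]=1
w=b&(i.min(-1)>170)&(Z>.02)
p=P[w]; 
for k in range(5):
    A=np.c_[p[:,:2],np.ones(len(p))]; c=np.linalg.lstsq(A,p[:,2],rcond=None)[0]; e=A@c-p[:,2]; p=p[abs(e)<max(2.0*e.std(),.0015)]
print("plane",c,len(p),e.std(),"slope",np.arctan(np.hypot(c[0],c[1])),"upslope az",np.degrees(np.arctan2(c[1],c[0])))
cv2.imwrite("pics/c.png",cv2.resize(i[165:275,145:375,::-1],None,fx=3.47,fy=3.47,interpolation=cv2.INTER_CUBIC))
E
```

```text
knob [ 0.4857 -0.3354  0.0591]
hoodL [ 0.4851 -0.3087  0.0252]
bedfoot [ 0.5588 -0.1719  0.0383]
bedmid [ 0.5439 -0.1325  0.0436]
bedup [0.5493 0.0174 0.0819]
bedup2 [ 0.4822 -0.0416  0.0877]
bridge [0.5185 0.0809 0.128 ]
rail [ 0.5986 -0.0633  0.5701]
table [ 0.6018 -0.264   0.0019]
lemon [ 0.6919 -0.0619  0.0539]
apple [ 0.6915 -0.2004  0.0581]
knob 182 [ 485.4 -340.8] [34.2 34.3] 26.77 meanz 0.0559 maxz 0.061 mean [ 0.4854 -0.3401]
hood 774 [ 485.3 -341.6] [71.8 83.5] 9.22 meanz 0.0263 maxz 0.0318 mean [ 0.4853 -0.3389]
all 1355 [ 489.9 -343.1] [138.9 137.7] 85.61 meanz 0.0247 maxz 0.061 mean [ 0.4862 -0.338 ]
plane [-0.04226128  0.24263307  0.10325548] 1517 0.0012539517012635578 slope 0.24148014679643184 upslope az 99.88052701146506
```

View pics/c.png

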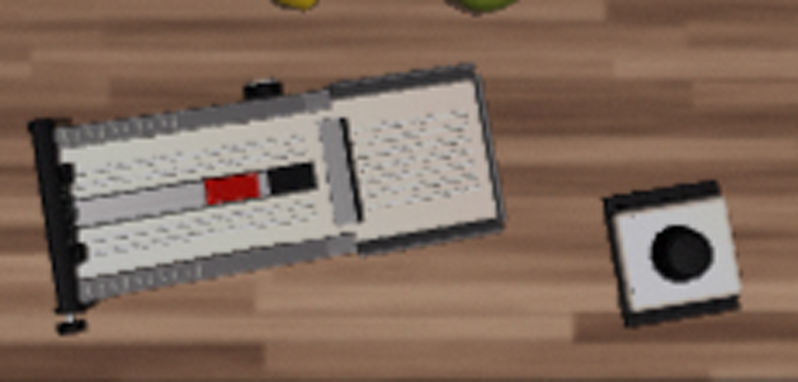

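The crop shows the carriage nearly parallel to the bed, with both tilted about 9° in the picture. The knob is at (682,253), the bed foot edge runs from (473,68) to (503,228), and the red tongue is at (232,189). Next I'll get the bed axis from slices.

```bash
cat > bed.py <<'E'
from h import *
def axes(az,sl=.244):
    a=np.radians(az); h=np.array([np.cos(a),np.sin(a),0])
    x=np.cos(sl)*h+np.array([0,0,np.sin(sl)]); y=np.cross([0,0,1],h); return np.c_[x,y,np.cross(x,y)]
E
python3 - <<'E'
from bed import *
for nm in("top","scene"):
    z=np.load(nm+".npz"); i,P=z["i"].astype(int),z["P"].copy()
    tab=(P[...,2]<.012)&(P[...,2]>-.01)&(P[...,0]>.4)&(P[...,0]<.75)&(P[...,1]<-.22)&(P[...,1]>-.27)
    print(nm,"table z",np.median(P[tab][:,2]))
    P[...,2]-=np.median(P[tab][:,2])
    az=99.
    q0=np.array([.5457,-.2170,.03])
    for it in range(4):
        B=axes(az); Q=(P-q0)@B
        m=(abs(Q[...,2])<.02)&(abs(Q[...,1])<.075)&(Q[...,0]>-.02)&(Q[...,0]<.3)
        q=Q[m]; c=i[m]
        xs=[];ms=[]
        for x in np.arange(.01,.24,.01):
            s=(abs(q[:,0]-x)<.005)&(abs(q[:,1])<.066)
            if s.sum()<10: continue
            xs.append(x); ms.append((q[s,1].min(),q[s,1].max()))
        xs=np.array(xs);ms=np.array(ms); mid=ms.mean(1); k=np.polyfit(xs,mid,1)
        az+=np.degrees(k[0]); q0=q0+B[:,1]*k[1]
    w=(abs(q[:,2])<.004)&(c.min(-1)>150)&(abs(q[:,1])<.03)
    print(" az",az,"q0",q0,"x range",np.percentile(q[abs(q[:,1])<.03,0],[0,.5,99.5]),"plane h",np.median(q[w,2]))
    print((ms*1000).round(1).tolist())
    h=P[...,2]
    r=(P[...,1]<-.26)&(P[...,1]>-.42)&(P[...,0]<.57)&(P[...,0]>.4)&(h>.021)&(h<.03)
    w=r&(i.min(-1)>120); print(" hood",cv2.minAreaRect((P[w][:,:2]*1000).astype(np.float32)))
    r=(P[...,1]<-.26)&(P[...,1]>-.42)&(P[...,0]<.57)&(P[...,0]>.4)&(h>.04); print(" knob",P[r].mean(0),P[r].min(0),P[r].max(0))
    red=(i[...,0]>120)&(i[...,1]<60)&(abs(Q[...,2])<.03)&(abs(Q[...,1])<.03); print(" red",Q[red].min(0),Q[red].max(0),Q[red].mean(0))
E
```

```text
top table z -0.00016011389136264586
 az 99.41268431529161 q0 [ 0.56258994 -0.21436745  0.03      ] x range [0.00392162 0.00700147 0.2987653 ] plane h -0.002214385438202384
[[-59.6, 59.3], [-60.7, 60.5], [-59.9, 60.8], [-60.4, 60.4], [-60.2, 60.7], [-60.0, 61.0], [-60.3, 60.2], [-59.1, 60.9], [-60.2, 61.3], [-59.3, 61.2], [-60.4, 60.7], [-58.9, 59.1], [-55.4, 57.1], [-55.4, 57.1], [-64.4, 57.4], [-65.1, 56.9], [-65.6, 57.3], [-55.6, 57.2], [-55.0, 57.5], [-55.5, 57.1], [-55.2, 57.4], [-54.4, 57.7], [-55.4, 57.6]]
 hood ((485.6991882324219, -341.46527099609375), (69.08260345458984, 80.57256317138672), 9.038137435913086)
 knob [ 0.48550875 -0.3397092   0.05554645] [ 0.46855113 -0.35874128  0.04118265] [ 0.50241828 -0.32375308  0.06120661]
 red [ 0.17805275 -0.00697422 -0.00319217] [0.21285685 0.00866223 0.00864071] [0.19554032 0.00125425 0.00255549]
scene table z 0.0006956485550461049
 az 99.45002595619239 q0 [ 0.56051412 -0.21466989  0.03      ] x range [0.00399706 0.00674007 0.27085334] plane h -0.002593025739562291
[[-59.9, 59.6], [-58.9, 59.9], [-60.6, 59.5], [-60.0, 59.6], [-61.5, 60.4], [-60.0, 60.4], [-58.3, 60.0], [-60.2, 60.8], [-58.4, 59.9], [-60.0, 59.4], [-58.0, 60.9], [-60.0, 60.4], [-55.9, 57.1], [-55.9, 56.6], [-56.2, 57.1], [-64.7, 56.9], [-65.7, 57.2], [-55.9, 57.2], [-56.5, 57.2], [-55.0, 57.5], [-56.0, 57.1], [-55.9, 57.0], [-55.7, 57.5]]
 hood ((482.6023864746094, -340.5429992675781), (69.85588073730469, 82.67986297607422), 9.1781005859375)
 knob [ 0.48097351 -0.33444145  0.05256855] [ 0.46602066 -0.3552417   0.0401817 ] [ 0.49991664 -0.3215138   0.05982366]
 red [ 0.18095941 -0.00620678 -0.00221879] [0.21365364 0.00861452 0.00691642] [0.20199317 0.00196342 0.00259028]
```

Emit:
send_rows([
  [[-0.3,-0.27,0,0,0,0.14,-1],[-1,-0.89,0,0,0,0.28,-1],[-1,-0.89,0,0,0,0.42,-1],[-1,-0.89,0,0,0,0.56,-1],[-1,-0.89,0,0,0,0.7,-1],[-1,-0.89,0,0,0,0.84,-1],[-1,-0.89,0,0,0,1,-1],[-1,-0.89,0,0,0,1,-1]],
])

```text
clock: 0.9
ee_pos: [0.3013, 0.5121, 0.2221]
orientation: [[-0.159, 0.987, -0.0], [0.987, 0.159, -0.001], [-0.001, -0.0, -1.0]]
ft_force: [0.1, -1.0, -0.1]
grip_width: 1.0
gripper_force: 0.0
```

Emit:
send_rows([
  [[-0.4,0.28,0,0,0,0,-1],[-0.8,0.56,0,0,0,0,-1],[-1,0.7,0,0,0,0,-1]],
])

```text
clock: 1.2
ee_pos: [0.3898, 0.4209, 0.2225]
orientation: [[-0.158, 0.987, 0.001], [0.987, 0.158, -0.002], [-0.002, 0.001, -1.0]]
ft_force: [0.2, 0.0, -0.8]
grip_width: 0.997
gripper_force: 0.0
```

Emit:
send_rows([
  [[-0.4,0.2,0,0,0,0,-1],[-0.8,0.4,0,0,0,0,-1],[-1,0.5,0,0,0,0,-1],[-1,0.5,0,0,0,0,-1]],
])

```text
clock: 1.6
ee_pos: [0.4545, 0.3299, 0.2226]
orientation: [[-0.155, 0.988, 0.001], [0.988, 0.155, -0.002], [-0.002, 0.001, -1.0]]
ft_force: [0.4, 0.4, -0.0]
grip_width: 1.004
gripper_force: 0.0
```

Emit:
send_rows([
  [[-0.5,0,0,0,0,0,-1],[-1,0,0,0,0,0,-1]],
])

```text
clock: 1.8
ee_pos: [0.4671, 0.2367, 0.2221]
orientation: [[-0.168, 0.986, -0.001], [0.986, 0.168, 0.0], [0.0, -0.0, -1.0]]
ft_force: [1.0, -1.1, -0.2]
grip_width: 1.0
gripper_force: 0.0
```

Emit:
send_rows([
  [[-0.5,-0.1,0,0,0,0,-1],[-1,-0.2,0,0,0,0,-1]],
])

```text
clock: 2.0
ee_pos: [0.4637, 0.135, 0.2224]
orientation: [[-0.165, 0.986, -0.0], [0.986, 0.165, 0.0], [0.0, -0.0, -1.0]]
ft_force: [1.4, -0.1, 1.0]
grip_width: 1.002
gripper_force: 0.0
```

Emit:
send_rows([
  [[-0.5,-0.05,0,0,0,0,-1],[-1,-0.1,0,0,0,0,-1]],
])

```text
clock: 2.2
ee_pos: [0.4699, 0.0354, 0.2226]
orientation: [[-0.165, 0.986, 0.0], [0.986, 0.165, 0.001], [0.001, 0.0, -1.0]]
ft_force: [0.9, 0.7, 0.1]
grip_width: 1.001
gripper_force: 0.0
```

Emit:
send_rows([
  [[-0.5,-0.05,0,0,0,0,-1],[-1,-0.1,0,0,0,0,-1]],
])

```text
clock: 2.4
ee_pos: [0.4765, -0.0644, 0.2227]
orientation: [[-0.165, 0.986, 0.001], [0.986, 0.165, 0.001], [0.001, 0.001, -1.0]]
ft_force: [0.4, 0.5, 0.8]
grip_width: 1.003
gripper_force: 0.0
```

Emit:
send_rows([
  [[-0.5,-0.05,0,0,0,0,-1],[-1,-0.1,0,0,0,0,-1]],
])

```text
clock: 2.6
ee_pos: [0.483, -0.1642, 0.2226]
orientation: [[-0.165, 0.986, 0.001], [0.986, 0.165, 0.001], [0.001, 0.001, -1.0]]
ft_force: [1.2, 0.4, -1.0]
grip_width: 1.001
gripper_force: 0.0
```

Emit:
send_rows([
  [[-0.5,-0.05,0,0,0,0,-1],[-1,-0.1,0,0,0,0,-1],[-1,-0.1,0,0,0,0,-1],[-1,-0.1,0,0,0,0,-1]],
])

```text
clock: 3.0
ee_pos: [0.4888, -0.2642, 0.222]
orientation: [[-0.16, 0.987, -0.001], [0.987, 0.16, 0.001], [0.001, -0.001, -1.0]]
ft_force: [-0.2, 0.4, 0.1]
grip_width: 1.002
gripper_force: 0.0
```

```bash
python3 - <<'E'
from bed import *
i,P,(K,R,t)=snap("wrist"); np.savez("wrist.npz",i=i,P=P); cv2.imwrite("pics/w1.png",i[...,::-1])
h=P[...,2]; r=(abs(P[...,1]+.34)<.08)&(abs(P[...,0]-.485)<.07)
tab=(abs(h)<.01)&(abs(P[...,1]+.34)<.1); print("table",np.median(h[tab]))
k=r&(h>.052); print("knob",k.sum(),P[k].mean(0),P[k].min(0),P[k].max(0))
w=r&(h>.022)&(h<.03)&(i.min(-1)>120)
print("hood",cv2.minAreaRect((P[w][:,:2]*1000).astype(np.float32)))
print("cam",-R.T@t)
E
```

```text
table 0.0001553137163062136
knob 4316 [ 0.45670948 -0.27726977  0.24023992] [ 0.43296941 -0.34920282  0.05212446] [ 0.53774789 -0.26000025  0.3070238 ]
hood ((483.02362060546875, -330.9156188964844), (71.50203704833984, 60.206546783447266), 9.029077529907227)
cam [ 0.4774868  -0.19652686  0.38424088]
```

View pics/w1.png

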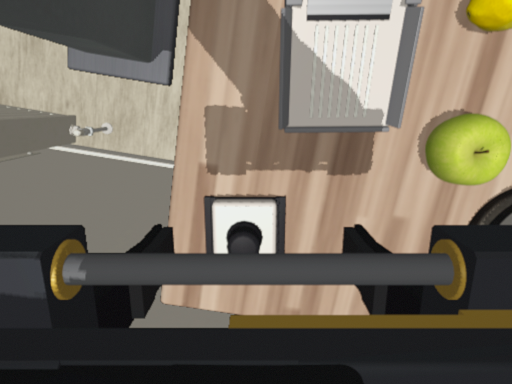

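The wrist view shows the hood's near edge at (244,198), the knob at (244,240) and the bed foot edge at row 128 between columns 285 and 388. Next I'll fit the bed foot from this view as well.

```bash
python3 - <<'E'
from bed import *
z=np.load("wrist.npz"); i,P=z["i"],z["P"]
q0=np.array([.5615,-.2145,.03]); B=axes(99.5); Q=(P-q0)@B
m=(abs(Q[...,2])<.02)&(abs(Q[...,1])<.068)&(Q[...,0]>-.015)&(Q[...,0]<.13)&(P[...,2]>.02)
q=Q[m]; print(m.sum(),"xmin",np.percentile(q[:,0],[0,1]))
for x in np.arange(.01,.12,.01):
    s=q[abs(q[:,0]-x)<.004]
    if len(s)>20: print((np.array([x,s[:,1].min(),s[:,1].max(),(s[:,1].min()+s[:,1].max())/2,np.median(s[abs(s[:,1])<.03,2])])*1e3).round(1))
s=np.load("top.npz"); Q=(s["P"]-q0)@B; b=(Q[...,0]>.24)&(Q[...,0]<.33)&(abs(Q[...,1])<.07)&(Q[...,2]>.015)
print("stop",np.percentile(Q[b],[1,50,99],axis=0))
E
```

```text
17550 xmin [0.0039504  0.00665881]
[ 10.  -59.8  60.2   0.2  -2. ]
[ 20.  -60.5  60.4  -0.1  -2.5]
[ 30.  -60.5  60.7   0.1  -2.4]
[ 40.  -60.6  60.   -0.3  -2.4]
[ 50.  -60.6  60.3  -0.2  -2.4]
[ 60.  -60.6  60.5  -0.   -2.4]
[ 70.  -60.9  60.8  -0.1  -2.3]
[ 80.  -60.4  60.7   0.2  -2.4]
[ 90.  -60.3  60.4   0.1  -2.5]
[100.  -60.8  60.7  -0.1  -2.4]
[110.  -60.4  60.9   0.2  -2.1]
stop [[ 0.24144    -0.06973498  0.01578178]
 [ 0.30195252 -0.05868933  0.47960243]
 [ 0.32524051  0.05992526  0.49687245]]
```

Emit:
send_rows([
  [[-0.4,-0.09,0,0,0,0,-1],[-0.756,-0.165,0,0,0,0,-1],[-0.756,-0.165,0.5,0,0,0,-1],[-0.756,-0.165,1,0,0,0,-1],[-0.756,-0.165,1,0,0,0,-1],[-0.756,-0.165,1,0,0,0,-1]],
])

```text
clock: 3.65
ee_pos: [0.4854, -0.3396, 0.1227]
orientation: [[-0.163, 0.987, -0.001], [0.987, 0.163, 0.001], [0.001, -0.001, -1.0]]
ft_force: [0.3, 0.3, 0.0]
grip_width: 0.999
gripper_force: 0.0
```

Emit:
send_rows([
  [[-0.02,-0.01,0.3,0,0,0,-1],[-0.02,-0.01,0.6,0,0,0,-1],[-0.02,-0.01,0.8,0,0,0,-1],[-0.02,-0.01,0.92,0,0,0,-1],[-0.02,-0.01,0.92,0,0,0,-1],[-0.02,-0.01,0.92,0,0,0,-1]],
])

```text
clock: 4.25
ee_pos: [0.4854, -0.3442, 0.0324]
orientation: [[-0.161, 0.987, 0.003], [0.987, 0.161, -0.001], [-0.002, 0.003, -1.0]]
ft_force: [0.2, -0.7, 0.2]
grip_width: 0.997
gripper_force: 0.0
```

Emit:
send_rows([
  [[0,0,0,0,0,0,1],[0,0,0,0,0,0,1],[0,0,0,0,0,0,1],[0,0,0,0,0,0,1],[0,0,0,0,0,0,1],[0,0,0,0,0,0,1],[0,0,0,0,0,0,1],[0,0,0,0,0,0,1]],
])

```text
clock: 5.05
ee_pos: [0.4841, -0.3435, 0.0304]
orientation: [[-0.16, 0.987, 0.0], [0.987, 0.16, 0.0], [-0.0, 0.0, -1.0]]
ft_force: [1.4, 0.2, -0.0]
grip_width: 0.399
gripper_force: 30.0
```

Emit:
send_rows([
  [[0,0,-0.1,0,0,0,1],[0,0,-0.3,0,0,0,1],[0,0,-0.6,0,0,0,1],[0,0,-0.95,0,0,0,1],[0,0,-0.95,0,0,0,1],[0,0,-0.95,0,0,0,1]],
])

```text
clock: 5.65
ee_pos: [0.4838, -0.3434, 0.1261]
orientation: [[-0.16, 0.987, 0.001], [0.987, 0.16, 0.0], [-0.0, 0.001, -1.0]]
ft_force: [-0.3, -0.2, -2.9]
grip_width: 0.398
gripper_force: 30.0
```

Emit:
send_rows([
  [[0.15,0.15,0,0,0,0,1],[0.4,0.4,0,0,0,0,1],[0.7,0.7,0,0,0,0,1],[0.9,0.9,0,0,0,0,1],[1,0.97,0,0,0,0,1]],
])

```text
clock: 6.15
ee_pos: [0.5647, -0.2248, 0.1233]
orientation: [[-0.165, 0.986, -0.003], [0.986, 0.165, 0.003], [0.003, -0.002, -1.0]]
ft_force: [-0.4, 1.1, -2.4]
grip_width: 0.402
gripper_force: 30.0
```

Emit:
send_rows([
  [[0.15,0,0,0,0.06,0,1],[0.3,0,0,0,0.12,0,1],[0.45,0,0,0,0.18,0,1],[0.57,0,0,0,0.233,-0.0075,1],[0.57,0,0,0,0.233,-0.0075,1],[0.57,0,0,0,0.233,-0.0075,1],[0.57,0,0,0,0.233,-0.0075,1]],
])

```text
clock: 6.85
ee_pos: [0.554, -0.1737, 0.1251]
orientation: [[-0.162, 0.986, -0.04], [0.957, 0.167, 0.237], [0.241, 0.0, -0.971]]
ft_force: [0.5, -0.3, -1.9]
grip_width: 0.399
gripper_force: 30.0
```

```bash
cat > rel.py <<'E'
from bed import *
O=np.array([.5599,-.2047,.03]); B=axes(99.5)
def st(tgt=None):
    o=bot.get_obs(); p=np.array(o["ee_pos"]); T=np.array(o["orientation"]); 
    print("t",o["clock"],"bed mm",((p-O)@B*1e3).round(2),"F bed",(np.array(o["ft_force"])@B).round(2),"grip",o["grip_width"],o["gripper_force"])
    G=B@np.diag([1,1,-1.]) ; G[:,1]=-B[:,1]
    print("rot to bed (share)",(cv2.Rodrigues(T.T@G)[0].ravel()*180/np.pi/60).round(4))
    if tgt is not None: print("shift share",((O+B@(np.array(tgt)/1e3)-p)@T*10).round(4))
E
python3 - <<'E'
from rel import *
st([51,0,70])
i,P,_=snap("top"); cv2.imwrite("pics/t2.png",cv2.resize(i[165:275,145:375,::-1],None,fx=3.47,fy=3.47,interpolation=cv2.INTER_CUBIC))
i,P2,_=snap("scene"); cv2.imwrite("pics/s2.png",cv2.resize(i[190:340,170:370,::-1],None,fx=4,fy=4,interpolation=cv2.INTER_CUBIC))
np.savez("s2.npz",i=i,P=P2)
E
```

```text
t 6.85 bed mm [53.59  0.67 84.71] F bed [-0.79 -0.42 -1.76] grip 0.39925883547428637 29.99944351027807
rot to bed (share) [-0.0003  0.0009  0.0019]
shift share [-0.0258  0.0067  0.1471]
```

View pics/s2.png

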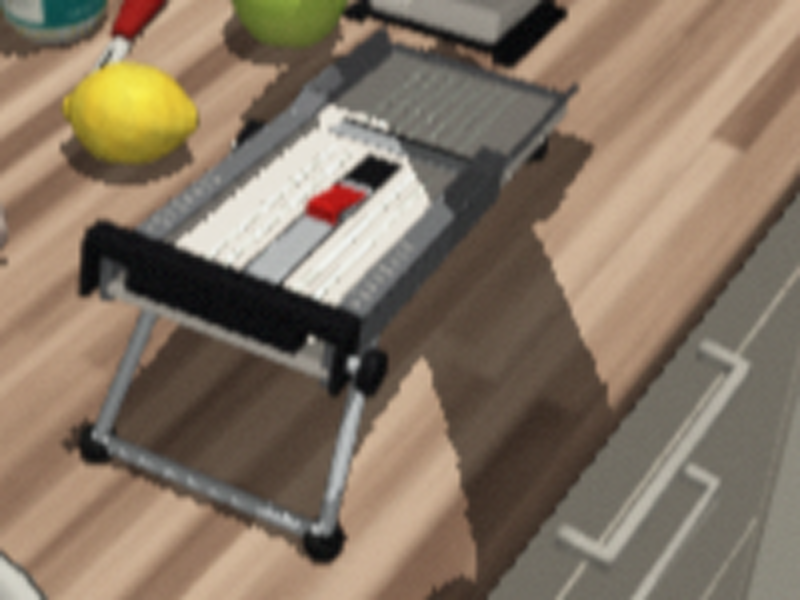

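The scene crop shows the bed shadowed and the carriage at the top edge near (450,30), hanging level with the bed. Before lowering I'll check its position in the hand from depth.

```bash
python3 - <<'E'
from rel import *
z=np.load("s2.npz"); i,P=z["i"],z["P"]; Q=(P-O)@B*1e3
m=(abs(Q[...,0]-53)<60)&(abs(Q[...,1])<60)&(Q[...,2]>45)&(Q[...,2]<82)
q=Q[m]; print(m.sum())
for lo in range(45,82,3):
    s=q[(q[:,2]>=lo)&(q[:,2]<lo+3)]
    if len(s)>8: print(lo,len(s),s.min(0).round(1),s.max(0).round(1),"front x med",np.percentile(s[:,0],[50,90]).round(1))
f=q[(q[:,2]>58)&(q[:,2]<78)&(q[:,0]>88)&(abs(q[:,1])<33)]  # front face
A=np.c_[f[:,1:],np.ones(len(f))]; print("front face x=a*y+b*z+c",np.linalg.lstsq(A,f[:,0],rcond=None)[0],len(f),np.median(f,axis=0))
E
```

```text
747
54 14 [ 60.1 -46.5  54.8] [97.8 49.7 57. ] front x med [96.  97.7]
57 56 [ 15.8 -45.9  57. ] [99.5 50.3 60. ] front x med [94.8 97.7]
60 136 [ 14.  -45.6  60. ] [99.6 50.3 63. ] front x med [87.8 98. ]
63 100 [ 15.8 -38.   63. ] [100.1  41.9  66. ] front x med [93.6 97.9]
66 51 [ 31.  -32.7  66. ] [98.6 37.6 69. ] front x med [96.  97.7]
69 59 [ 20.3 -33.5  69. ] [100.   37.9  72. ] front x med [96.1 97.7]
72 62 [ 36.7 -30.9  72.1] [99.3 38.4 74.8] front x med [96.1 97.9]
75 62 [ 23.8 -30.7  75. ] [101.4  37.8  78. ] front x med [96.  97.7]
78 97 [ 20.6 -33.5  78. ] [98.7 38.6 81. ] front x med [93.6 96.7]
81 110 [ 19.7 -31.9  81. ] [98.3 36.4 82. ] front x med [77.  92.3]
front face x=a*y+b*z+c [2.61030169e-03 6.86983093e-03 9.59981187e+01] 268 [96.51864419  0.86934762 68.79843896]
```

Emit:
send_rows([
  [[-0.026,0.007,0.15,0,0,0,1],[-0.026,0.007,0.3,0,0,0,1],[-0.026,0.007,0.4,0,0,0,1],[-0.026,0.007,0.46,0,0,0,1],[-0.026,0.007,0.5,0,0,0,1],[-0.026,0.007,0.51,0,0,0,1],[-0.026,0.007,0.51,0,0,0,1],[-0.026,0.007,0.51,0,0,0,1]],
])

```text
clock: 7.75
ee_pos: [0.5539, -0.1636, 0.0758]
orientation: [[-0.163, 0.986, -0.039], [0.957, 0.168, 0.238], [0.241, 0.002, -0.97]]
ft_force: [0.4, 0.1, -2.7]
grip_width: 0.4
gripper_force: 30.0
```

```bash
python3 -c "
from rel import *
st([51,0,31])"
```

```text
t 7.75 bed mm [51.36 -0.9  34.45] F bed [-0.6 -0.4 -2.6] grip 0.4000482571999177 29.99953639641717
rot to bed (share) [0.0011 0.0005 0.0028]
shift share [-0.0035 -0.009   0.0344]
```

Emit:
send_rows([
  [[0,-0.004,0.01,0,0,0,1],[0,-0.004,0.02,0,0,0,1],[0,-0.004,0.025,0,0,0,1],[0,-0.004,0.03,0,0,0,1],[0,-0.004,0.03,0,0,0,1]],
])

```text
clock: 8.25
ee_pos: [0.553, -0.1626, 0.0724]
orientation: [[-0.163, 0.986, -0.04], [0.957, 0.168, 0.238], [0.242, 0.001, -0.97]]
ft_force: [-0.5, -1.0, -2.9]
grip_width: 0.402
gripper_force: 30.0
```

Emit:
send_rows([
  [[0,0,0.005,0,0,0,1],[0,0,0.01,0,0,0,1],[0,0,0.01,0,0,0,1]],
])

```text
clock: 8.55
ee_pos: [0.5531, -0.1625, 0.0715]
orientation: [[-0.163, 0.986, -0.04], [0.957, 0.168, 0.238], [0.242, 0.001, -0.97]]
ft_force: [0.0, -1.1, -1.8]
grip_width: 0.399
gripper_force: 30.0
```

```bash
python3 -c "
from rel import *
st([51,0,31])"
```

```text
t 8.55 bed mm [51.53 -0.23 29.99] F bed [-1.54  0.15 -1.5 ] grip 0.39886428698374204 29.999601994304612
rot to bed (share) [0.0003 0.     0.0028]
shift share [-0.0053 -0.0023 -0.0101]
```

Emit:
send_rows([
  [[0,0,0.005,0,0,0,1],[0,0,0.01,0,0,0,1],[0,0,0.01,0,0,0,1]],
])

```text
clock: 8.85
ee_pos: [0.5531, -0.1625, 0.0714]
orientation: [[-0.163, 0.986, -0.039], [0.957, 0.168, 0.239], [0.242, 0.002, -0.97]]
ft_force: [-1.2, -1.1, 5.4]
grip_width: 0.397
gripper_force: 30.0
```

Emit:
send_rows([
  [[0,0,0.005,0,0,0,1],[0,0,0.01,0,0,0,1],[0,0,0.01,0,0,0,1]],
])

```text
clock: 9.15
ee_pos: [0.5532, -0.1625, 0.0713]
orientation: [[-0.163, 0.986, -0.039], [0.956, 0.168, 0.239], [0.242, 0.002, -0.97]]
ft_force: [-3.1, -0.7, 10.3]
grip_width: 0.396
gripper_force: 30.0
```

```bash
python3 -c "
from rel import *
st([51,0,31])"
```

```text
t 9.15 bed mm [51.45 -0.33 29.77] F bed [ 2.28  3.18 10.04] grip 0.39566974735946275 30.009496811571807
rot to bed (share) [ 0.0013 -0.0004  0.0028]
shift share [-0.0045 -0.0033 -0.0123]
```

Emit:
send_rows([
  [[0.05,-0.004,-0.012,0,0,0.003,1],[0.1,-0.005,-0.013,0,0,0.003,1],[0.15,-0.005,-0.013,0,0,0.003,1],[0.2,-0.005,-0.013,0,0,0.003,1],[0.2,-0.005,-0.013,0,0,0.003,1]],
])

```text
clock: 9.65
ee_pos: [0.5497, -0.1429, 0.0763]
orientation: [[-0.161, 0.986, -0.039], [0.957, 0.165, 0.238], [0.241, 0.001, -0.97]]
ft_force: [0.9, -3.6, 5.4]
grip_width: 0.401
gripper_force: 30.0
```

```bash
python3 -c "
from rel import *
st([71,0,30])"
```

```text
t 9.65 bed mm [71.94 -0.1  29.78] F bed [-2.31 -0.34  6.1 ] grip 0.40122313463903986 30.005590636571924
rot to bed (share) [0.0011 0.0003 0.0004]
shift share [-0.0094 -0.001  -0.0022]
```

Emit:
send_rows([
  [[0.05,0,-0.006,0,0,0,1],[0.1,0,-0.008,0,0,0,1],[0.15,0,-0.008,0,0,0,1],[0.2,0,-0.008,0,0,0,1],[0.2,0,-0.008,0,0,0,1]],
])

```text
clock: 10.15
ee_pos: [0.5458, -0.1227, 0.0814]
orientation: [[-0.161, 0.986, -0.041], [0.956, 0.166, 0.24], [0.243, -0.0, -0.97]]
ft_force: [-0.4, -1.0, 2.6]
grip_width: 0.399
gripper_force: 30.0
```

```bash
python3 -c "
from rel import *
st([91,0,30])"
```

```text
t 10.15 bed mm [93.13  0.42 29.79] F bed [-0.31  0.55  2.75] grip 0.39880284866458776 30.003169290494043
rot to bed (share) [-0.0004 -0.0018  0.0008]
shift share [-0.0213  0.0041 -0.0022]
```

Free so far: the carriage front is at about x = 137, under the lips. I'll keep going.

Emit:
send_rows([
  [[0.05,0,0,0,0,0,1],[0.1,0,0,0,0,0,1],[0.15,0,0,0,0,0,1],[0.2,0,0,0,0,0,1],[0.25,0,0,0,0,0,1],[0.3,0,0,0,0,0,1],[0.3,0,0,0,0,0,1]],
])

```text
clock: 10.85
ee_pos: [0.5409, -0.0939, 0.0887]
orientation: [[-0.161, 0.986, -0.041], [0.956, 0.166, 0.24], [0.244, -0.0, -0.97]]
ft_force: [-0.8, 0.3, 2.2]
grip_width: 0.397
gripper_force: 30.0
```

```bash
python3 -c "
from rel import *
st([121,0,30])"
```

```text
t 10.85 bed mm [123.25   0.42  29.8 ] F bed [0.98 0.69 2.05] grip 0.3968320059198222 30.001772009227352
rot to bed (share) [-0.0005 -0.002   0.0009]
shift share [-0.0225  0.0042 -0.002 ]
```

Emit:
send_rows([
  [[0.05,0,0,0,0,0,1],[0.1,0,0,0,0,0,1],[0.15,0,0,0,0,0,1],[0.2,0,0,0,0,0,1],[0.25,0,0,0,0,0,1],[0.3,0,0,0,0,0,1],[0.35,0,0,0,0,0,1],[0.4,0,0,0,0,0,1],[0.4,0,0,0,0,0,1]],
])

```text
clock: 11.75
ee_pos: [0.5347, -0.0558, 0.0984]
orientation: [[-0.161, 0.986, -0.04], [0.957, 0.166, 0.24], [0.243, -0.0, -0.97]]
ft_force: [-0.5, 0.5, 0.9]
grip_width: 0.399
gripper_force: 30.0
```

```bash
python3 -c "
from rel import *
st([161,0,30])"
```

```text
t 11.75 bed mm [163.06   0.32  29.94] F bed [0.72 0.37 0.74] grip 0.3985519457168683 30.001008267208817
rot to bed (share) [-0.0003 -0.0015  0.001 ]
shift share [-0.0206  0.0032 -0.0006]
```

Emit:
send_rows([
  [[0.05,0,0,0,0,0,1],[0.1,0,0,0,0,0,1],[0.15,0,0,0,0,0,1],[0.2,0,0,0,0,0,1],[0.25,0,0,0,0,0,1],[0.3,0,0,0,0,0,1],[0.35,0,0,0,0,0,1],[0.35,0,0,0,0,0,1]],
])

```text
clock: 12.55
ee_pos: [0.5292, -0.0226, 0.1069]
orientation: [[-0.161, 0.986, -0.04], [0.957, 0.166, 0.239], [0.243, 0.0, -0.97]]
ft_force: [-0.3, -0.3, -1.2]
grip_width: 0.393
gripper_force: 30.0
```

```bash
python3 - <<'E'
from rel import *
st()
i,P,_=snap("scene"); cv2.imwrite("pics/s3.png",cv2.resize(i[190:340,170:370,::-1],None,fx=4,fy=4,interpolation=cv2.INTER_CUBIC))
Q=(P-O)@B*1e3
b=(Q[...,0]>225)&(Q[...,0]<330)&(abs(Q[...,1])<66)&(Q[...,2]>2)&(Q[...,2]<60)&(i.max(-1)<70)
print("stop black",b.sum(),np.percentile(Q[b],[2,10,50,90,98],axis=0).round(1))
E
```

```text
t 12.55 bed mm [197.81   0.24  29.98] F bed [-0.57  0.31 -1.11] grip 0.3929697540462879 29.999644354047632
rot to bed (share) [ 0.0001 -0.001   0.001 ]
stop black 1230 [[230.8 -56.8   2.9]
 [241.1 -42.1   5.2]
 [308.4  12.3  13.7]
 [310.5  57.4  24.8]
 [311.6  63.4  25.5]]
```

View pics/s3.png

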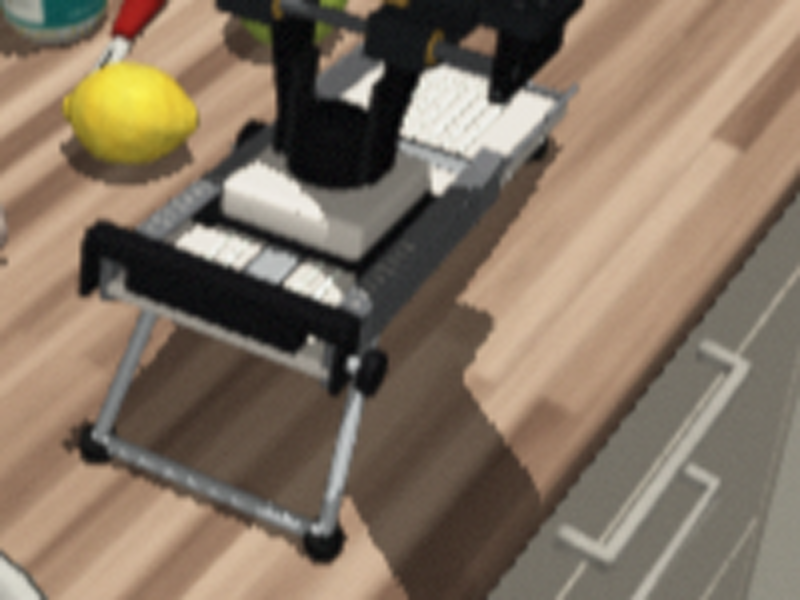

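The carriage is under the lips and its front is about 60 px short of the bridge at (230,290). Now I'll estimate where the stud faces are from the first top picture.

```bash
python3 - <<'E'
from rel import *
s=np.load("top.npz"); i,P=s["i"],s["P"]; Q=(P-O)@B*1e3
b=(Q[...,0]>220)&(Q[...,0]<330)&(abs(Q[...,1])<50)&(Q[...,2]>-5)&(Q[...,2]<60)
for y in range(-50,51,5):
    m=b&(abs(Q[...,1]-y)<2.5)&(i.max(-1)<60); q=Q[m]
    if len(q): print(y,len(q),q[:,0].min().round(1),q[:,0].max().round(1),np.median(q[:,2]).round(1))
E
```

```text
-50 6 297.5 308.1 23.3
-45 15 295.1 309.0 24.0
-40 17 296.4 309.6 25.3
-35 17 294.6 310.1 23.8
-30 22 289.0 309.1 22.8
-25 23 289.6 309.7 22.0
-20 21 290.2 310.0 23.8
-15 16 293.3 308.9 22.6
-10 22 291.7 309.6 23.2
-5 21 290.0 309.9 21.5
0 20 290.4 309.1 22.6
5 17 291.8 309.7 23.4
10 21 289.6 309.8 22.2
15 19 293.3 309.1 23.8
20 22 289.5 309.7 22.7
25 24 287.9 309.7 22.7
30 21 289.0 308.9 22.4
35 17 296.1 309.7 24.2
40 14 297.2 308.4 24.1
45 16 295.2 309.0 23.4
50 7 296.3 309.2 23.3
```

Emit:
send_rows([
  [[0.05,0,0,0,0,0,1],[0.1,0,0,0,0,0,1],[0.14,0,0,0,0,0,1],[0.18,0,0,0,0,0,1],[0.2,0,0,0,0,0,1],[0.2,0,0,0,0,0,1]],
])

```text
clock: 13.2
ee_pos: [0.5261, -0.0041, 0.1116]
orientation: [[-0.16, 0.986, -0.04], [0.957, 0.165, 0.239], [0.242, 0.0, -0.97]]
ft_force: [0.3, -0.6, -0.9]
grip_width: 0.399
gripper_force: 30.0
```

Emit:
send_rows([
  [[0.03,0,0,0,0,0,1],[0.06,0,0,0,0,0,1],[0.08,0,0,0,0,0,1],[0.1,0,0,0,0,0,1],[0.1,0,0,0,0,0,1]],
])

```text
clock: 13.7
ee_pos: [0.5245, 0.0053, 0.114]
orientation: [[-0.16, 0.986, -0.04], [0.957, 0.165, 0.239], [0.242, 0.0, -0.97]]
ft_force: [1.0, -0.6, -0.2]
grip_width: 0.4
gripper_force: 30.0
```

```bash
python3 -c "
from rel import *
st([161,0,30])"
```

```text
t 13.7 bed mm [226.98   0.29  30.06] F bed [-0.82 -0.91  0.03] grip 0.40044475063205004 30.00038866764953
rot to bed (share) [ 0.0003 -0.0003  0.0002]
shift share [-6.598e-01  2.700e-03  3.000e-04]
```

Emit:
send_rows([
  [[0.015,0,0,0,0,0,1],[0.03,0,0,0,0,0,1],[0.03,0,0,0,0,0,1]],
])

```text
clock: 14.0
ee_pos: [0.524, 0.0081, 0.1147]
orientation: [[-0.16, 0.986, -0.04], [0.957, 0.165, 0.239], [0.242, 0.0, -0.97]]
ft_force: [0.3, -1.6, 0.3]
grip_width: 0.396
gripper_force: 30.0
```

Emit:
send_rows([
  [[0.01,0,0,0,0,0,1],[0.02,0,0,0,0,0,1],[0.02,0,0,0,0,0,1]],
])

```text
clock: 14.3
ee_pos: [0.5236, 0.01, 0.1151]
orientation: [[-0.16, 0.986, -0.04], [0.957, 0.165, 0.239], [0.242, 0.0, -0.97]]
ft_force: [-0.9, -0.6, -0.9]
grip_width: 0.401
gripper_force: 30.0
```

Emit:
send_rows([
  [[0.01,0,0,0,0,0,1],[0.02,0,0,0,0,0,1],[0.02,0,0,0,0,0,1]],
])

```text
clock: 14.6
ee_pos: [0.5233, 0.0119, 0.1156]
orientation: [[-0.16, 0.986, -0.04], [0.957, 0.165, 0.239], [0.242, 0.0, -0.97]]
ft_force: [1.2, -1.1, 0.5]
grip_width: 0.398
gripper_force: 30.0
```

Emit:
send_rows([
  [[0.01,0,0,0,0,0,1],[0.02,0,0,0,0,0,1],[0.02,0,0,0,0,0,1]],
])

```text
clock: 14.9
ee_pos: [0.523, 0.0138, 0.1161]
orientation: [[-0.16, 0.986, -0.04], [0.957, 0.165, 0.239], [0.242, 0.0, -0.97]]
ft_force: [1.2, -0.8, 0.0]
grip_width: 0.398
gripper_force: 30.0
```

Now at bed x of about 236. I'll take smaller steps from here.

Emit:
send_rows([
  [[0.01,0,0,0,0,0,1],[0.02,0,0,0,0,0,1],[0.02,0,0,0,0,0,1]],
])

```text
clock: 15.2
ee_pos: [0.5227, 0.0157, 0.1166]
orientation: [[-0.16, 0.986, -0.04], [0.957, 0.165, 0.239], [0.242, 0.0, -0.97]]
ft_force: [-0.7, -1.3, -0.8]
grip_width: 0.4
gripper_force: 30.0
```

Emit:
send_rows([
  [[0.01,0,0,0,0,0,1],[0.02,0,0,0,0,0,1],[0.02,0,0,0,0,0,1]],
])

```text
clock: 15.5
ee_pos: [0.5224, 0.0176, 0.1171]
orientation: [[-0.16, 0.986, -0.04], [0.957, 0.165, 0.239], [0.242, 0.0, -0.97]]
ft_force: [0.0, -1.5, 0.5]
grip_width: 0.398
gripper_force: 30.0
```

Emit:
send_rows([
  [[0.01,0,0,0,0,0,1],[0.02,0,0,0,0,0,1],[0.02,0,0,0,0,0,1]],
])

```text
clock: 15.8
ee_pos: [0.5221, 0.0195, 0.1176]
orientation: [[-0.16, 0.986, -0.04], [0.957, 0.165, 0.239], [0.242, 0.0, -0.97]]
ft_force: [0.3, -1.3, 0.2]
grip_width: 0.398
gripper_force: 30.0
```

```bash
python3 - <<'E'
from rel import *
st()
i,P,_=snap("scene"); Q=(P-O)@B*1e3
m=(Q[...,2]>14)&(Q[...,2]<25)&(abs(Q[...,1])<33)&(i.min(-1)>60)&(Q[...,0]>180)&(Q[...,0]<300)
print("hood front",m.sum(),np.percentile(Q[m][:,0],[50,80,90,97]).round(1))
E
```

```text
t 15.8 bed mm [241.81   0.29  30.03] F bed [-1.28 -0.12  0.57] grip 0.3977126528251752 30.001104675138777
rot to bed (share) [ 0.0003 -0.0002  0.    ]
hood front 200 [284.4 285.6 286.7 298.3]
```

Emit:
send_rows([
  [[0.01,0,0,0,0,0,1],[0.02,0,0,0,0,0,1],[0.02,0,0,0,0,0,1]],
])

```text
clock: 16.15
ee_pos: [0.5218, 0.0211, 0.118]
orientation: [[-0.16, 0.986, -0.039], [0.957, 0.165, 0.238], [0.241, 0.0, -0.97]]
ft_force: [1.5, -2.0, -0.5]
grip_width: 0.4
gripper_force: 30.0
```

Emit:
send_rows([
  [[0.01,0,0,0,0,0,1],[0.01,0,0,0,0,0,1],[0.01,0,0,0,0,0,1]],
])

```text
clock: 16.45
ee_pos: [0.5218, 0.0214, 0.1183]
orientation: [[-0.16, 0.986, -0.039], [0.957, 0.164, 0.237], [0.241, 0.001, -0.971]]
ft_force: [0.5, -4.1, 1.2]
grip_width: 0.4
gripper_force: 30.0
```

Contact with the buffer. I'll build the force up in 1 mm command steps.

Emit:
send_rows([
  [[0.005,0,0,0,0,0,1],[0.01,0,0,0,0,0,1],[0.01,0,0,0,0,0,1]],
])

```text
clock: 16.75
ee_pos: [0.5218, 0.0218, 0.1186]
orientation: [[-0.159, 0.986, -0.038], [0.958, 0.164, 0.237], [0.24, 0.001, -0.971]]
ft_force: [1.5, -7.1, 0.5]
grip_width: 0.399
gripper_force: 30.0
```

Emit:
send_rows([
  [[0.005,0,0,0,0,0,1],[0.01,0,0,0,0,0,1],[0.01,0,0,0,0,0,1]],
])

```text
clock: 17.05
ee_pos: [0.5218, 0.0221, 0.1189]
orientation: [[-0.159, 0.986, -0.038], [0.958, 0.164, 0.236], [0.239, 0.001, -0.971]]
ft_force: [0.4, -7.6, 2.2]
grip_width: 0.395
gripper_force: 30.0
```

```bash
python3 -c "
from rel import *
st()"
```

```text
t 17.05 bed mm [2.4465e+02 1.5000e-01 3.0670e+01] F bed [-6.77  0.83  3.97] grip 0.394959536851251 30.00339415657436
rot to bed (share) [ 0.0014  0.0026 -0.0009]
```

Emit:
send_rows([
  [[0.005,0,0,0,0,0,1],[0.01,0,0,0,0,0,1],[0.015,0,0,0,0,0,1],[0.015,0,0,0,0,0,1]],
])

```text
clock: 17.45
ee_pos: [0.5218, 0.0226, 0.1193]
orientation: [[-0.159, 0.987, -0.037], [0.958, 0.163, 0.235], [0.238, 0.002, -0.971]]
ft_force: [1.2, -9.1, 2.5]
grip_width: 0.4
gripper_force: 30.0
```

Emit:
send_rows([
  [[0.005,0,0,0,0,0,1],[0.01,0,0,0,0,0,1],[0.01,0,0,0,0,0,1]],
])

```text
clock: 17.75
ee_pos: [0.5217, 0.0229, 0.1195]
orientation: [[-0.159, 0.987, -0.037], [0.959, 0.163, 0.234], [0.237, 0.002, -0.972]]
ft_force: [1.6, -10.4, 1.5]
grip_width: 0.402
gripper_force: 30.0
```

```bash
python3 -c "
from rel import *
st()"
```

```text
t 17.75 bed mm [2.4556e+02 1.3000e-01 3.1130e+01] F bed [-9.84  0.15  3.98] grip 0.40210117292144637 30.003580170453006
rot to bed (share) [ 0.0022  0.0048 -0.0015]
```

Emit:
send_rows([
  [[0.005,0,0,0,0,0,1],[0.01,0,0,0,0,0,1],[0.015,0,0,0,0,0,1],[0.015,0,0,0,0,0,1]],
])

```text
clock: 18.15
ee_pos: [0.5216, 0.0233, 0.1198]
orientation: [[-0.158, 0.987, -0.036], [0.959, 0.162, 0.233], [0.235, 0.002, -0.972]]
ft_force: [0.8, -13.3, 1.4]
grip_width: 0.397
gripper_force: 30.0
```

Emit:
send_rows([
  [[0.005,0,0,0,0,0,1],[0.01,0,0,0,0,0,1],[0.01,0,0,0,0,0,1]],
])

```text
clock: 18.45
ee_pos: [0.5216, 0.0236, 0.12]
orientation: [[-0.158, 0.987, -0.036], [0.959, 0.162, 0.232], [0.234, 0.002, -0.972]]
ft_force: [1.6, -13.8, 2.3]
grip_width: 0.398
gripper_force: 30.0
```

```bash
python3 -c "
from rel import *
st()"
```

```text
t 18.45 bed mm [2.464e+02 1.200e-01 3.144e+01] F bed [-12.95   0.69   5.57] grip 0.3979064213923062 30.003264786247428
rot to bed (share) [ 0.0029  0.0071 -0.0024]
```

Emit:
send_rows([
  [[0.005,0,0,0,0,0,1],[0.01,0,0,0,0,0,1],[0.013,0,0,0,0,0,1],[0.013,0,0,0,0,0,1],[0.013,0,0,0,0,0,1]],
])

```text
clock: 18.95
ee_pos: [0.5215, 0.0238, 0.1202]
orientation: [[-0.157, 0.987, -0.035], [0.96, 0.161, 0.23], [0.233, 0.003, -0.973]]
ft_force: [1.0, -15.1, 1.1]
grip_width: 0.401
gripper_force: 30.0
```

```bash
python3 - <<'E'
from rel import *
st()
i,P,_=snap("scene"); st()
cv2.imwrite("pics/s4.png",cv2.resize(i[190:340,170:370,::-1],None,fx=4,fy=4,interpolation=cv2.INTER_CUBIC))
i,P,_=snap("wrist"); cv2.imwrite("pics/w4.png",i[...,::-1]); st()
E
```

```text
t 18.95 bed mm [2.4661e+02 1.2000e-01 3.1510e+01] F bed [-14.3    1.47   4.73] grip 0.4010391943392745 30.002762849192095
rot to bed (share) [ 0.0033  0.0086 -0.0029]
t 19.0 bed mm [2.466e+02 1.300e-01 3.148e+01] F bed [-15.17   0.97   4.28] grip 0.3951098322589511 30.0028165248591
rot to bed (share) [ 0.0032  0.0086 -0.003 ]
t 19.05 bed mm [2.466e+02 1.200e-01 3.148e+01] F bed [-14.26   0.8    4.3 ] grip 0.396674742955312 30.002833702153566
rot to bed (share) [ 0.0033  0.0086 -0.003 ]
```

View pics/s4.png

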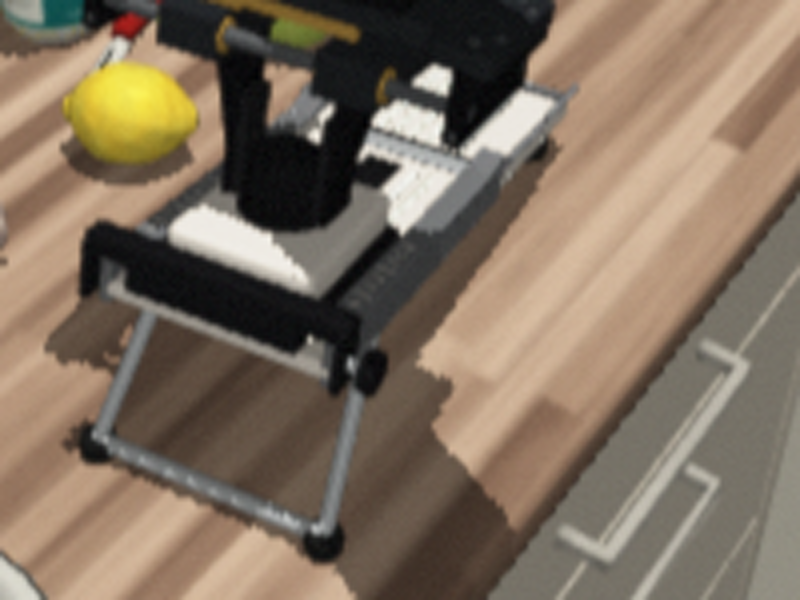

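The hood is up against the bridge, and about 14.5 N is measured. I'll add a little, then ease back and feel whether the tongue holds.

Emit:
send_rows([
  [[0.004,0,0,0,0,0,1],[0.007,0,0,0,0,0,1],[0.007,0,0,0,0,0,1],[0.007,0,0,0,0,0,1]],
])

```text
clock: 19.45
ee_pos: [0.5215, 0.0239, 0.1202]
orientation: [[-0.157, 0.987, -0.035], [0.96, 0.161, 0.229], [0.232, 0.003, -0.973]]
ft_force: [1.2, -16.3, 0.6]
grip_width: 0.406
gripper_force: 30.0
```

```bash
python3 - <<'E'
from rel import *
st()
i,P,_=snap("top"); cv2.imwrite("pics/t5.png",cv2.resize(i[165:275,145:375,::-1],None,fx=3.47,fy=3.47,interpolation=cv2.INTER_CUBIC)); st()
Q=(P-O)@B*1e3; i=i.astype(int); red=(i[...,0]>90)&(i[...,1]<60)&(abs(Q[...,1])<15)&(abs(Q[...,2])<20); print(red.sum(),Q[red].min(0),Q[red].max(0)) if red.any() else print("no red")
i,P,_=snap("scene"); i=i.astype(int); Q=(P-O)@B*1e3;red=(i[...,0]>90)&(i[...,1]<60)&(abs(Q[...,1])<15)&(abs(Q[...,2])<20); print(red.sum(), Q[red].max(0) if red.any() else "")
E
```

```text
t 19.45 bed mm [2.4677e+02 1.4000e-01 3.1500e+01] F bed [-15.68   1.47   4.57] grip 0.4060889458493993 30.002646613661454
rot to bed (share) [ 0.0034  0.0094 -0.0032]
t 19.5 bed mm [2.4681e+02 1.3000e-01 3.1490e+01] F bed [-15.66   1.21   3.91] grip 0.4021774399416675 30.00245295375862
rot to bed (share) [ 0.0034  0.0093 -0.0032]
no red
0
```

Emit:
send_rows([
  [[-0.01,0,0,0,0,0,1],[-0.02,0,0,0,0,0,1],[-0.03,0,0,0,0,0,1],[-0.04,0,0,0,0,0,1],[-0.05,0,0,0,0,0,1],[-0.05,0,0,0,0,0,1]],
])

```text
clock: 20.15
ee_pos: [0.5216, 0.023, 0.1192]
orientation: [[-0.159, 0.987, -0.037], [0.958, 0.163, 0.235], [0.238, 0.001, -0.971]]
ft_force: [1.4, -9.1, 0.5]
grip_width: 0.397
gripper_force: 30.0
```

```bash
python3 - <<'E'
from rel import *
st()
E
```

```text
t 20.15 bed mm [2.4558e+02 1.7000e-01 3.0770e+01] F bed [-8.78  0.08  2.69] grip 0.397153253324148 30.002278498645865
rot to bed (share) [ 0.0018  0.0039 -0.0017]
```

Emit:
send_rows([
  [[-0.01,0,0,0,0,0,1],[-0.02,0,0,0,0,0,1],[-0.02,0,0,0,0,0,1]],
])

```text
clock: 20.45
ee_pos: [0.5217, 0.0224, 0.1187]
orientation: [[-0.159, 0.987, -0.038], [0.958, 0.164, 0.236], [0.239, 0.001, -0.971]]
ft_force: [0.6, -6.7, -0.5]
grip_width: 0.398
gripper_force: 30.0
```

```bash
python3 - <<'E'
from rel import *
st()
E
```

```text
t 20.45 bed mm [2.4488e+02 1.7000e-01 3.0440e+01] F bed [-6.66  0.55  1.12] grip 0.3976303141541235 30.00117771279747
rot to bed (share) [ 0.0013  0.0022 -0.0011]
```

Emit:
send_rows([
  [[-0.01,0,0,0,0,0,1],[-0.01,0,0,0,0,0,1],[-0.01,0,0,0,0,0,1]],
])

```text
clock: 20.75
ee_pos: [0.5217, 0.0223, 0.1185]
orientation: [[-0.16, 0.986, -0.039], [0.957, 0.164, 0.237], [0.24, 0.001, -0.971]]
ft_force: [1.0, -6.1, 0.4]
grip_width: 0.398
gripper_force: 30.0
```

```bash
python3 - <<'E'
from rel import *
st()
E
```

```text
t 20.75 bed mm [2.4472e+02 1.9000e-01 3.0280e+01] F bed [-5.86 -0.02  1.92] grip 0.39759847310504837 30.001172846641566
rot to bed (share) [ 0.0009  0.0011 -0.0006]
```

Emit:
send_rows([
  [[-0.01,0,0,0,0,0,1],[-0.01,0,0,0,0,0,1],[-0.01,0,0,0,0,0,1]],
])

```text
clock: 21.05
ee_pos: [0.5217, 0.0222, 0.1184]
orientation: [[-0.16, 0.986, -0.039], [0.957, 0.165, 0.238], [0.242, 0.0, -0.97]]
ft_force: [1.1, -4.6, 2.1]
grip_width: 0.401
gripper_force: 30.0
```

```bash
python3 - <<'E'
from rel import *
st()
E
```

```text
t 21.05 bed mm [2.446e+02 2.300e-01 3.016e+01] F bed [-4.1  -0.27  3.16] grip 0.400787309079623 30.00171876687091
rot to bed (share) [ 0.0005 -0.0001 -0.0002]
```

Emit:
send_rows([
  [[-0.01,0,0,0,0,0,1],[-0.02,0,0,0,0,0,1],[-0.02,0,0,0,0,0,1]],
])

```text
clock: 21.35
ee_pos: [0.5218, 0.0219, 0.1179]
orientation: [[-0.161, 0.986, -0.041], [0.956, 0.166, 0.241], [0.244, -0.0, -0.97]]
ft_force: [0.6, 0.6, 2.3]
grip_width: 0.4
gripper_force: 30.0
```

```bash
python3 - <<'E'
from rel import *
st()
E
```

```text
t 21.35 bed mm [2.4422e+02 2.0000e-01 2.9780e+01] F bed [ 1.07 -0.66  2.12] grip 0.3996057327682217 30.001159385637948
rot to bed (share) [-0.0003 -0.0023  0.0007]
```

Emit:
send_rows([
  [[-0.005,0,0,0,0,0,1],[-0.005,0,0,0,0,0,1],[-0.005,0,0,0,0,0,1]],
])

```text
clock: 21.65
ee_pos: [0.5218, 0.0218, 0.1179]
orientation: [[-0.161, 0.986, -0.041], [0.956, 0.166, 0.241], [0.244, -0.0, -0.97]]
ft_force: [-0.9, 4.9, 3.6]
grip_width: 0.399
gripper_force: 30.0
```

```bash
python3 - <<'E'
from rel import *
st()
E
```

```text
t 21.65 bed mm [2.4413e+02 2.3000e-01 2.9790e+01] F bed [5.67 0.13 2.27] grip 0.39903581877681665 30.00148868193719
rot to bed (share) [-0.0004 -0.0028  0.0011]
```

Pulling back with 5.7 N doesn't move it, so the tongue has latched. I'll relax to zero force, open and withdraw.

Emit:
send_rows([
  [[0.006,0,0,0,0,0,1],[0.006,0,-0.003,0,0,0,1],[0.006,0,-0.003,0,0,0,0.5],[0.006,0,-0.003,0,0,0,0],[0.006,0,-0.003,0,0,0,-0.5],[0.006,0,-0.003,0,0,0,-1],[0.006,0,-0.003,0,0,0,-1],[0.006,0,-0.003,0,0,0,-1],[0.006,0,-0.003,0,0,0,-1],[0.006,0,-0.003,0,0,0,-1]],
])

```text
clock: 22.65
ee_pos: [0.5219, 0.0202, 0.118]
orientation: [[-0.16, 0.986, -0.04], [0.957, 0.165, 0.238], [0.242, 0.0, -0.97]]
ft_force: [0.2, 0.2, 0.5]
grip_width: 0.941
gripper_force: 0.0
```

Emit:
send_rows([
  [[0,0,-0.1,0,0,0,-1],[0,0,-0.3,0,0,0,-1],[0,0,-0.6,0,0,0,-1],[0,0,-1,0,0,0,-1],[0,0,-1,0,0,0,-1],[0,0,-1,0,0,0,-1]],
])

```text
clock: 23.25
ee_pos: [0.5264, -0.0039, 0.2164]
orientation: [[-0.16, 0.986, -0.037], [0.957, 0.164, 0.239], [0.241, 0.003, -0.97]]
ft_force: [0.6, -0.1, 0.7]
grip_width: 1.0
gripper_force: 0.0
```

```bash
python3 - <<'E'
from rel import *
st()
i,P,_=snap("scene"); cv2.imwrite("pics/s6.png",cv2.resize(i[170:320,150:350,::-1],None,fx=4,fy=4,interpolation=cv2.INTER_CUBIC))
Q=(P-O)@B*1e3; m=(Q[...,2]>40)&(Q[...,2]<62)&(Q[...,0]>200)&(Q[...,0]<290)&(abs(Q[...,1])<30); print("knob",m.sum(),Q[m].min(0),Q[m].max(0))
i=i.astype(int); red=(i[...,0]>90)&(i[...,1]<60)&(abs(Q[...,1])<15)&(abs(Q[...,2])<20); print(red.sum(), (Q[red].min(0),Q[red].max(0)) if red.any() else "")
E
```

```text
t 23.25 bed mm [ 2.4254e+02 -8.0000e-02  1.3171e+02] F bed [-0.04 -0.58  0.73] grip 0.9998392262467543 0.0
rot to bed (share) [ 0.0028  0.0001 -0.0001]
knob 306 [232.66125401 -14.9801751   40.01818998] [265.34468827  19.40449787  59.38679304]
0
```

View pics/s6.png

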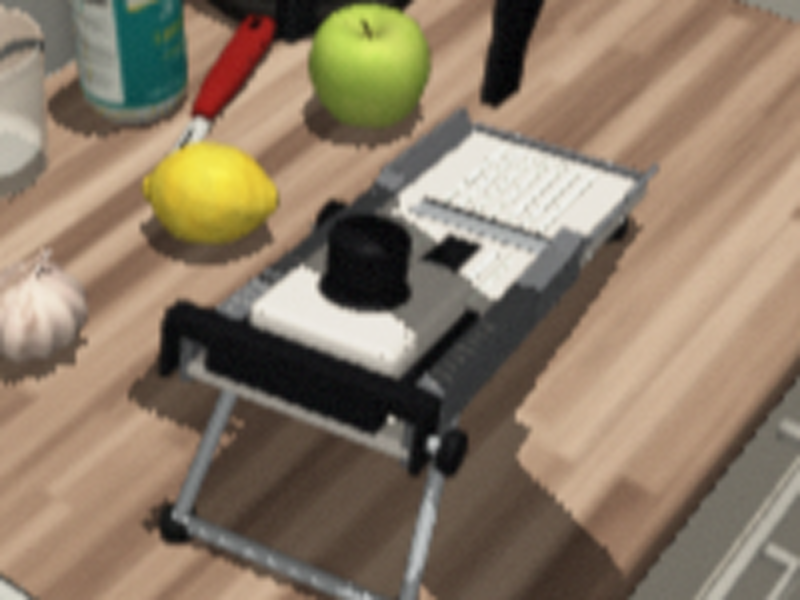

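The carriage stands against the stop at (340,350), with the knob at (365,260). The hand is clear, and the fruit and garlic are where they were.

```bash
python3 -c "
from plant import bot
print(bot.hand_in())"
```

```text
the job is handed in; nothing more can be done
None
```

The carriage is parked against the buffer, pressed home at about 16 N; the tongue, hidden from view, held against a 5.7 N pull back, the fruit and garlic were left alone, and the job was handed in at about 23 s.

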